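# Close the full sharps bins

### The job

The two sharps bins with red lids are full: press each red lid straight down until it is fully home on its bin, with no gap left under it. The bin with the blue lid is still in use, so leave its lid as it is.

Things in the scene. Friction and masses are not known exactly. Their poses are not given: they have to be found in the camera images.
- lid_red_a_top (a point): First red lid, 124 mm square, 26 mm thick, on a fixed yellow bin 122 mm square, 130 mm high. Point: top centre of its raised round pad (60 mm wide, 4 mm high), z up. Slides only straight down; starts 10 to 16 mm proud over a dark neck, point 170 to 176 mm above the table. Home: skirt on the bin's shoulder (hard stop), point at 160 mm. About 8 N moves it; it stays where left, no spring.
- lid_red_b_top (a point): Second red lid, 124 mm square, 26 mm thick, on a fixed yellow bin 122 mm square, 130 mm high. Point: top centre of its raised round pad (60 mm wide, 4 mm high), z up. Slides only straight down; starts 10 to 16 mm proud over a dark neck, point 170 to 176 mm above the table. Home: skirt on the bin's shoulder (hard stop), point at 160 mm. About 8 N moves it; it stays where left, no spring.
- lid_blue_top (a point): Blue lid, 124 mm square, 26 mm thick, on a fixed yellow bin 122 mm square, 130 mm high. Point: top centre of its raised round pad (60 mm wide, 4 mm high), z up. Slides only straight down; starts 10 to 16 mm proud over a dark neck, point 170 to 176 mm above the table. Home: skirt on the bin's shoulder (hard stop), point at 160 mm. About 8 N moves it; it stays where left, no spring.

How it is judged:
By the outcome, as a careful person would: the job done as asked, in the order asked, and still so for the second after the job is handed in, with the robot touching nothing.
It also fails if it takes over 40 s, if anything falls off the work surface, if the arm or the gripper's body presses on something with over 40 N, if the wrist force passes 120 N, or if a joint passes its speed limit or range.

### The arm

A 6-joint arm with a two-finger parallel gripper is mounted at the origin on the work surface. World frame = base frame: x ahead of the robot, y to its left, z up, the work surface at z = 0. Lengths are in m, angles in rad, forces in N, time in s.
With the tool pointing down it reaches from about 0.3 to 0.875 m from the base axis. Payload 4.2 kg.
Tool frame: the origin (TCP) lies between the finger pads; the fingertips stand robot.tips_ahead ahead of it and the grasp point (between the pads) lies 8 mm behind it (robot.tips_ahead is the distance from the TCP to the fingertips, in m); z points along the fingers, y is the line along which they close (so a half turn about z gives the same grasp; the last joint's range is limited). The gripper opens to 85 mm and grips with 20 to 120 N. Pads are 22 mm wide; open, the fingers measure 114 mm over their backs; the gripper's body (76 mm by 85 mm) begins 54 mm behind the grasp point. The pads swing forward as they close: fully open they stand 13 mm farther back than shut.
Start: joints at [1.08, 0.32, 1.565, -0, 1.257, -0.02], TCP at [0.261, 0.512, 0.211] pointing down, gripper open.
Joint ranges: [-3.11, 3.11], [-0.84, 2.01], [0.21, 2.61], [-1.34, 4.49], [0.05, 2.63], [-2.56, 2.56]. Speed limits (rad/s): [2.57, 2.57, 3.14, 3.14, 3.14, 3.14].

### API

Orientations are given as a unit quaternion [x, y, z, w].
In Python, from cell import robot, imaging gives the robot as it stands. The module is installed in compiled form; this text tells all that it offers.
- The arm moves only by the shell command python3 -m jog 'ROWS' [FORCE]. ROWS is a JSON object of lists of equal length, an entry for each row: "dp": the shift along the tool's x, y, z in cm, a list of three; "twist": the turn about the tool's z in degrees; "grip": the finger opening in cm, from 0 to 8.54. A call has 1 to 20 rows; each row shifts and turns the commanded pose from where the row before left it, along the tool's axes as they then stand; what a row does not reach is not made up. A row lasts 1/8 s, in which the tool goes at most 62.5 mm and 10.7 degrees, less where a joint would pass 70% of its speed; a pose out of reach is approached as far as the arm can. A call is refused whole if a number of a shift passes 6.25 or a number of a turn 10.7, either way. A call with a gripper value outside its range is refused whole. The fingers move at their own pace and stop on an object; FORCE is the grip in N (left out, the last holds). Time passes only in rows, so rows that do not move let the fingers close. It gives the time, the measured TCP pose, the force, the opening and the grip force at its end, in the units of the state.
- robot.get_obs(): the state, without advancing time (a new reading comes with each control period).
- imaging.snapshot(name): name is "side" or "top"; returns a dict with "frame" (480x640x3 uint8, red, green, blue), "fx", "fy", "cx", "cy" (pixels), "k1" (the pictures are not rectified: a ray, as slopes to the right and down, at radius r is drawn at 1 + k1 r^2 times it, then the intrinsics apply), "rvec" (rotation vector, rad) and "tvec" (3), from world to camera coordinates, as OpenCV has them. Camera axes: x right, y down, z forward; pixel columns grow to the right and rows downward; lengths in m; the calibration is good to about 2 mm. A picture is of the moment at which its call begins. There is no depth.
- robot.finish_job(): hands the job in; it is judged then, once.
The state is a dict: "time": time; "joints": joint angles; "joint_velocities": joint speeds; "joint_torque": joint torques, N m; "ee_pos": TCP position; "eef_rot": TCP orientation; "ft_force": force on the tool from outside, world axes, zero at the start; "wrist_torque": the same for the moment, N m; "opening": finger opening in m; "finger_force": force on a finger pad.
Only numpy, scipy, OpenCV 4.12 (cv2) and the standard library are available. Lean on these libraries where they do the work, as an engineer would, in place of code of your own. Each camera call takes 0.05 s, during which the arm holds its last target. There are 200 camera calls.

## Working session

There is one attempt and no reset: what is moved stays moved. The work goes in short steps, Python scripts to look and compute and a shell command to move; the robot and the scene stay as the last step left them, time stands still between calls to the robot, and variables do not carry over. Pictures are saved under pics/ and viewed, at most 10 in all, crops included, and the job is handed in when it is done.

```bash
mkdir -p pics
python3 - <<'E'
from cell import robot, imaging
import cv2
o=robot.get_obs(); print(o, robot.tips_ahead)
for n in("top","side"):
    s=imaging.snapshot(n); cv2.imwrite(f"pics/{n}0.png",s["frame"][:,:,::-1]); print({k:v for k,v in s.items() if k!="frame"})
E
```

```text
{'time': 0.0, 'joints': array([ 1.07999910e+00,  3.20314876e-01,  1.56568744e+00, -1.79576859e-05,
        1.25740715e+00, -2.00144107e-02]), 'joint_velocities': array([ 2.04783241e-04,  5.88684715e-04,  1.08021699e-03, -5.09640960e-04,
       -6.67655244e-05,  7.22409607e-04]), 'joint_torque': array([ 4.17313131e-04, -4.15534651e+01, -2.34165788e+01,  1.12098661e-05,
        8.07205914e-03, -1.87466026e-05]), 'ee_pos': array([0.26057798, 0.5119838 , 0.21046584]), 'eef_rot': array([ 2.33220823e-01,  9.72423376e-01, -8.81097592e-04, -2.21236530e-04]), 'ft_force': array([ 0.39220921, -0.17658951, -0.08079569]), 'wrist_torque': array([-0.03351914, -0.00570136,  0.04752135]), 'finger_force': 0.0, 'opening': 0.08538805981431717} 0.011
{'fx': 595.1451416889621, 'fy': 595.1451416889621, 'cx': 319.750947595011, 'cy': 243.4387043360705, 'k1': -0.1526136617309344, 'rvec': array([ 2.31194566, -1.8699472 ,  0.19991457]), 'tvec': array([-0.08265595,  0.56397715,  0.99894685])}
{'fx': 567.0461724992552, 'fy': 567.0461724992552, 'cx': 312.60582853545907, 'cy': 243.35068073476586, 'k1': -0.14278333069999188, 'rvec': array([ 2.29315997, -0.57942417,  0.24094303]), 'tvec': array([-0.44460533,  0.34770085,  0.85884418])}
```

View pics/top0.png

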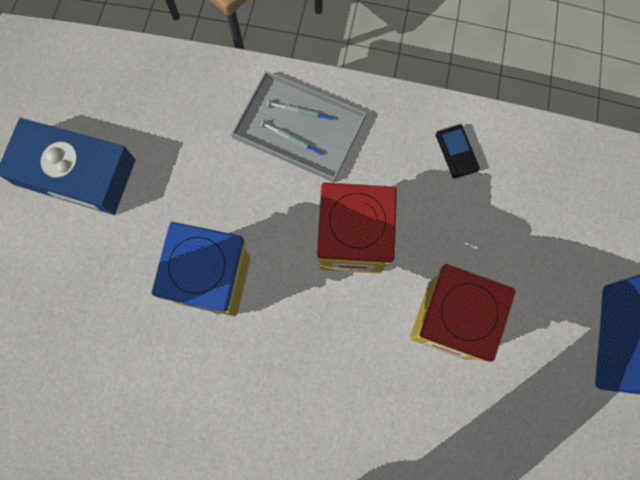

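View pics/side0.png

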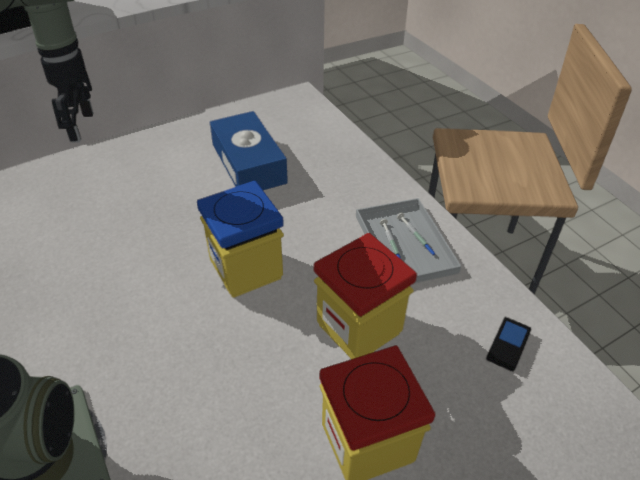

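The top view shows red lids with pads at about (358,220) and (469,312), and the blue lid at (197,265). The side view has the red pads at about (365,267) and (376,390), and blue at (240,208). Next I'll fit the pad rings and triangulate.

```bash
cat > h.py <<'E'
from cell import robot, imaging
import cv2, numpy as np
def cam(s):
    K=np.array([[s["fx"],0,s["cx"]],[0,s["fy"],s["cy"]],[0,0,1]]); D=np.array([s["k1"],0,0,0,0])
    return K,D,cv2.Rodrigues(s["rvec"])[0],s["tvec"]
def norm(s,uv):
    K,D,R,t=cam(s); return cv2.undistortPoints(np.array([[uv]],float),K,D)[0,0]
def tri(s1,u1,s2,u2):
    P=[np.c_[cam(s)[2],cam(s)[3]] for s in(s1,s2)]
    X=cv2.triangulatePoints(P[0],P[1],norm(s1,u1),norm(s2,u2)); return X[:3,0]/X[3,0]
def onplane(s,uv,z):
    K,D,R,t=cam(s); d=R.T@np.r_[norm(s,uv),1]; c=-R.T@t; return c+d*(z-c[2])/d[2]
def proj(s,X):
    K,D,R,t=cam(s); return cv2.projectPoints(np.array(X,float).reshape(-1,1,3),s["rvec"],t,K,D)[0][:,0]
def ring(s,uv):
    """dark ring around a seed: child contour of the blackhat mask that encloses the seed"""
    g=s["frame"].max(2); b=cv2.morphologyEx(g,cv2.MORPH_BLACKHAT,np.ones((7,7)))
    best=None
    for th in range(8,60,4):
        cs,_=cv2.findContours((b>th).astype(np.uint8),cv2.RETR_LIST,cv2.CHAIN_APPROX_NONE)
        for c in cs:
            if len(c)<50: continue
            e=cv2.fitEllipse(c); (x,y),(w,h),a=e
            if np.hypot(x-uv[0],y-uv[1])<14 and 40<h<80 and w/h>.45:
                p=c[:,0]-np.array([x,y]); r=np.deg2rad(a)
                q=np.c_[p@[np.cos(r),np.sin(r)]/w*2,p@[-np.sin(r),np.cos(r)]/h*2]
                err=np.std(np.hypot(*q.T))
                if best is None or err<best[0]: best=(err,e,len(c))
    return best
E
python3 - <<'E'
from h import *
T,S=imaging.snapshot("top"),imaging.snapshot("side")
for n,u,v in(("redA",(358,220),(365,267)),("redB",(469,312),(376,390)),("blue",(197,265),(240,208))):
    a,b=ring(T,u),ring(S,v); print(n,a,b)
    if a and b:
        X=tri(T,a[1][0],S,b[1][0]); print(X.round(4),np.hypot(*X[:2]).round(3),"resid",(proj(T,X)-a[1][0]).round(1),(proj(S,X)-b[1][0]).round(1), onplane(T,a[1][0],.173).round(4),onplane(S,b[1][0],.173).round(4))
for n,s in(("T",T),("S",S)): # tissue box etc corners heights
    print(n,-cam(s)[2].T@cam(s)[3])
E
```

```text
redA (np.float64(0.010239524809713237), ((357.1404113769531, 220.11770629882812), (55.248497009277344, 56.71340560913086), 108.30427551269531), 160) (np.float64(0.012655249755806236), ((364.9473876953125, 267.26043701171875), (41.410194396972656, 56.53013610839844), 94.9717025756836), 140)
[ 0.5944 -0.0178  0.1703] 0.595 resid [[-0.4  0.6]] [[ 0.7 -0.2]] [ 0.5949 -0.0182  0.173 ] [ 0.5917 -0.0196  0.173 ]
redB (np.float64(0.009920717652868477), ((469.17071533203125, 311.70086669921875), (56.35359191894531, 58.47871398925781), 154.8706817626953), 163) (np.float64(0.008561364522195195), ((376.06256103515625, 390.98828125), (55.74428939819336, 64.64986419677734), 103.33929443359375), 170)
[ 0.4868 -0.2198  0.168 ] 0.534 resid [[-0.4  0.7]] [[ 0.9 -0.2]] [ 0.4872 -0.2191  0.173 ] [ 0.4835 -0.2219  0.173 ]
blue (np.float64(0.010039152226205801), ((196.3022003173828, 264.84356689453125), (53.605255126953125, 56.082393646240234), 48.91880798339844), 156) (np.float64(0.014183458205719274), ((237.62380981445312, 207.49110412597656), (32.918155670166016, 50.747230529785156), 84.77119445800781), 106)
[0.4688 0.2165 0.1724] 0.516 resid [[-0.5  1. ]] [[ 1.  -0.2]] [0.4704 0.216  0.173 ] [0.4668 0.2162 0.173 ]
T [ 0.35265209 -0.0063308   1.09471159]
S [ 0.21824368 -0.53231051  0.85158577]
```

Both points check out: heights are 170 and 168 mm against a stated 170–176 with about 2 mm calibration error, and radii of 0.53–0.60 m are within reach. I'll close the fingers, raise the tool and travel above lid A.

```bash
python3 -m jog '{"dp":[[0,0,-2.5],[0,0,-2.5],[-3.84,-2.29,0],[-3.84,-2.29,0],[-3.84,-2.29,0],[-3.84,-2.29,0],[-3.84,-2.29,0],[-3.84,-2.29,0],[-3.84,-2.29,0],[-3.84,-2.29,0],[-3.84,-2.29,0],[-3.84,-2.29,0],[-3.84,-2.29,0],[-3.84,-2.29,0],[-3.84,-2.29,0],[-3.84,-2.29,0],[0,0,0],[0,0,0]],"twist":[0,0,0,0,0,0,0,0,0,0,0,0,0,0,0,0,0,0],"grip":[0,0,0,0,0,0,0,0,0,0,0,0,0,0,0,0,0,0]}' 20
cat > d.py <<'E'
from h import *
from scipy.spatial.transform import Rotation as R
import sys
o=robot.get_obs(); M=R.from_quat(o["eef_rot"]).as_matrix()
print("t",o["time"],"p",o["ee_pos"].round(4),"F",o["ft_force"].round(1),"open",o["opening"].round(4),"z",M[:,2].round(3))
if len(sys.argv)>1: print("tool cm",(100*M.T@(np.array([float(v) for v in sys.argv[1:4]])-o["ee_pos"])).round(2))
E
python3 d.py 0.5935 -0.0185 0.190
```

```text
time: 2.45
ee_pos: [0.5941, -0.0168, 0.2609]
eef_rot: [0.233, 0.972, 0.0, -0.001]
ft_force: [0.1, -0.7, -0.4]
opening: 0.0
finger_force: 0.0Traceback (most recent call last):
  File "d.py", line 5, in <module>
    print("t",o["time"],"p",o["ee_pos"].round(4),"F",o["ft_force"].round(1),"open",o["opening"].round(4),"z",M[:,2].round(3))
                                                                                   ^^^^^^^^^^^^^^^^^^
AttributeError: 'float' object has no attribute 'round'
```

```bash
sed -i 's/o\["opening"\].round(4)/round(o["opening"],4)/' d.py; python3 -m jog '{"dp":[[0.1,-0.1,-0],[0,0,2],[0,0,2],[0,0,2],[0,0,1],[0,0,0.2],[0,0,0.2],[0,0,0.2],[0,0,0.2],[0,0,0.2],[0,0,0.2],[0,0,0]],"twist":[0,0,0,0,0,0,0,0,0,0,0,0],"grip":[0,0,0,0,0,0,0,0,0,0,0,0]}'; python3 d.py
```

```text
time: 3.95
ee_pos: [0.5931, -0.0175, 0.1791]
eef_rot: [0.233, 0.972, 0.0, -0.0]
ft_force: [1.0, 0.2, 0.7]
opening: 0.0003
finger_force: 0.0
t 3.95 p [ 0.5931 -0.0175  0.1791] F [1.  0.2 0.7] open 0.0003 z [-0.  0. -1.]
```

```bash
python3 -m jog '{"dp":[[0,0,0.2],[0,0,0.2]],"twist":[0,0],"grip":[0,0]}'; python3 -m jog '{"dp":[[0,0,0.2],[0,0,0.1]],"twist":[0,0],"grip":[0,0]}';python3 -m jog '{"dp":[[0,0,0.1]],"twist":[0],"grip":[0]}'
```

```text
time: 4.2
ee_pos: [0.5932, -0.0175, 0.1752]
eef_rot: [0.233, 0.972, 0.0, 0.0]
ft_force: [1.0, -0.7, 0.1]
opening: 0.0002
finger_force: 0.0
time: 4.45
ee_pos: [0.5931, -0.0175, 0.1721]
eef_rot: [0.233, 0.972, 0.0, -0.0]
ft_force: [0.0, 0.2, -0.2]
opening: -0.0001
finger_force: 0.0
time: 4.58
ee_pos: [0.5932, -0.0176, 0.1712]
eef_rot: [0.233, 0.972, 0.0, 0.0]
ft_force: [0.0, 0.8, -0.7]
opening: 0.0003
finger_force: 0.0
```

Run:
```python
from h import *
print(robot.tips_ahead)
S=imaging.snapshot("side"); cv2.imwrite("pics/s1.png",cv2.resize(S["frame"][150:400,230:530,::-1],None,fx=2.4,fy=2.4,interpolation=cv2.INTER_CUBIC))
b=ring(S,(365,267));print(b)
```

```text
0.011
(np.float64(0.009518431052722378), ((367.8692626953125, 266.8312683105469), (42.16640853881836, 60.820919036865234), 93.6064224243164), 72)
```

View pics/s1.png

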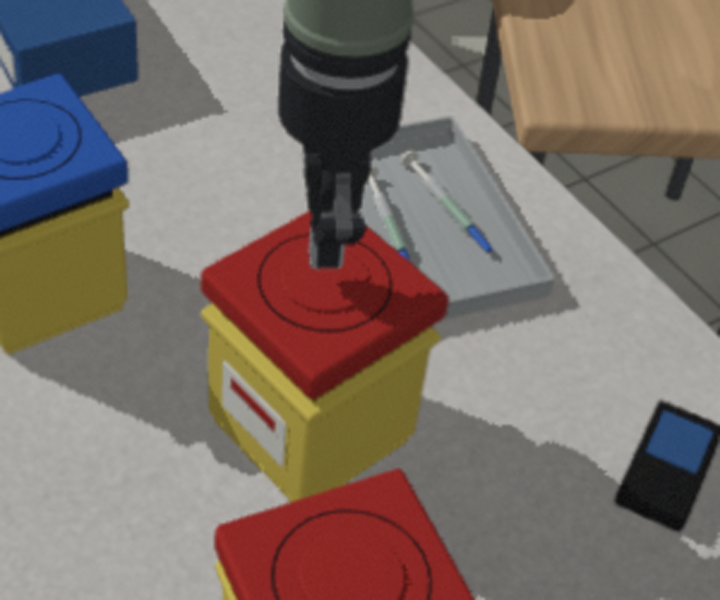

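The crop shows the closed tip at about (325,265), just above the lid A pad, with its shadow detached at (345,285). So there is no contact yet. I'll keep descending in small steps and watch the force.

```bash
python3 -m jog '{"dp":[[0,0,0.1],[0,0,0.1]],"twist":[0,0],"grip":[0,0]}'|grep -E "pos|ft"; python3 -m jog '{"dp":[[0,0,0.1],[0,0,0.1]],"twist":[0,0],"grip":[0,0]}'|grep -E "pos|ft";python3 -m jog '{"dp":[[0,0,0.1],[0,0,0.1]],"twist":[0,0],"grip":[0,0]}'|grep -E "pos|ft"
```

```text
ee_pos: [0.5932, -0.0176, 0.1693]
ft_force: [-0.5, -0.4, 0.3]
ee_pos: [0.5931, -0.0176, 0.1672]
ft_force: [-0.0, -0.2, 0.4]
ee_pos: [0.5932, -0.0176, 0.1652]
ft_force: [0.4, -0.1, 0.4]
```

Run:
```python
from h import *
for n in("side",):
    S=imaging.snapshot(n); f0=cv2.imread(f"pics/{n}0.png")
    a=f0[220:360,300:430]; b=S["frame"][220:360,300:430,::-1]
    cv2.imwrite("pics/s2.png",cv2.resize(np.hstack([a,b]),None,fx=3,fy=3,interpolation=cv2.INTER_CUBIC))
o=robot.get_obs(); print(proj(S,[o["ee_pos"]-[0,0,d] for d in(0,.011,-.011)]), o["joint_torque"].round(1))
```

```text
[[364.64274391 269.42659264]
 [364.2106581  273.91617181]
 [365.08118246 264.86043843]] [  0.  -44.2 -22.8   0.   -0.    0. ]
```

View pics/s2.png

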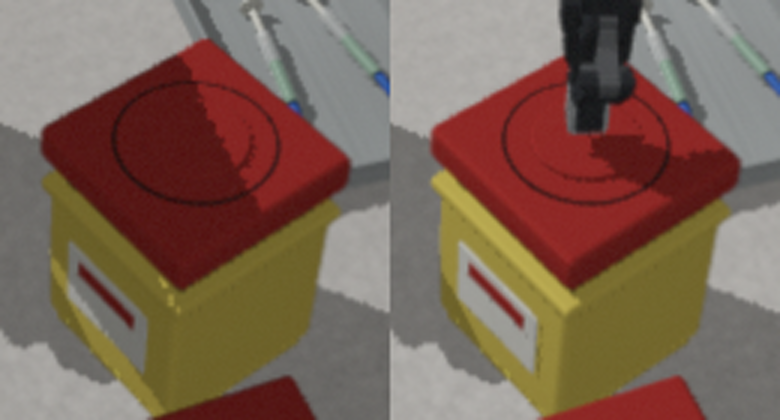

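The crop shows lid A unmoved, with the tip at about (365,264) in the full image. The calibration predicts (364,274) for the nominal tip, so the real tip is displaced. I'll check it in the top view.

Run:
```python
from h import *
S=imaging.snapshot("top"); o=robot.get_obs()
print(proj(S,[o["ee_pos"]-[0,0,d] for d in(0,.011,-.011)]), o["joints"].round(3))
cv2.imwrite("pics/t2.png",cv2.resize(S["frame"][120:320,260:460,::-1],None,fx=3,fy=3,interpolation=cv2.INTER_CUBIC))
```

```text
[[356.23740333 222.27770431]
 [355.81612032 223.91861304]
 [356.6681268  220.59971368]] [-0.049  0.38   1.593  0.     1.169 -1.149]
```

View pics/t2.png

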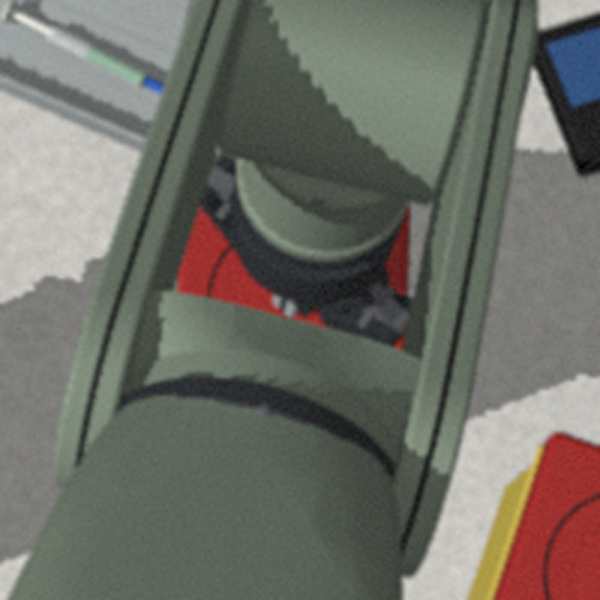

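The top view puts the tip at about (356,223), so its horizontal position is right. Triangulated, the tip stands at about z = 0.177, which is 11 mm behind the TCP rather than ahead of it. I'll carry on down with force checks.

```bash
for i in 1; do python3 -m jog '{"dp":[[0,0,0.1],[0,0,0.1]],"twist":[0,0],"grip":[0,0]}'|grep -E "pos|ft"; python3 -m jog '{"dp":[[0,0,0.1],[0,0,0.1]],"twist":[0,0],"grip":[0,0]}'|grep -E "pos|ft";python3 -m jog '{"dp":[[0,0,0.1],[0,0,0.1]],"twist":[0,0],"grip":[0,0]}'|grep -E "pos|ft";python3 -m jog '{"dp":[[0,0,0.1],[0,0,0.1]],"twist":[0,0],"grip":[0,0]}'|grep -E "time|pos|ft"; done
```

```text
ee_pos: [0.5932, -0.0176, 0.1633]
ft_force: [1.1, -0.7, -0.3]
ee_pos: [0.5932, -0.0176, 0.1613]
ft_force: [0.4, -0.4, -0.2]
ee_pos: [0.5932, -0.0176, 0.1592]
ft_force: [0.7, 0.1, 0.6]
time: 6.48
ee_pos: [0.5932, -0.0176, 0.1573]
ft_force: [-0.0, -0.1, -1.3]
```

Run:
```python
from h import *
S=imaging.snapshot("side"); f0=cv2.imread("pics/side0.png")
b=S["frame"][220:360,300:430,::-1]
for f in(f0[:,:,::-1],S["frame"]):
    f=f.astype(int); m=((f[...,0]>50)&(f[...,1]<f[...,0]*.4)).astype(np.uint8)
    print([(c,int(np.flatnonzero(m[230:330,c]).max())+230) for c in(320,330,340,350,375,390,405)])
o=robot.get_obs(); print(o["ee_pos"],proj(S,[o["ee_pos"]-[0,0,d] for d in(.011,0,-.011,-.02)]))
cv2.imwrite("pics/s3.png",cv2.resize(b,None,fx=4,fy=4,interpolation=cv2.INTER_CUBIC))
```

```text
[(320, 276), (330, 314), (340, 324), (350, 306), (375, 306), (390, 296), (405, 287)]
[(320, 276), (330, 314), (340, 324), (350, 306), (375, 306), (390, 296), (405, 287)]
[ 0.59307053 -0.01754691  0.15710009] [[363.89700294 277.12823123]
 [364.32451645 272.69317098]
 [364.75830101 268.18275191]
 [365.1179584  264.43518311]]
```

View pics/s3.png

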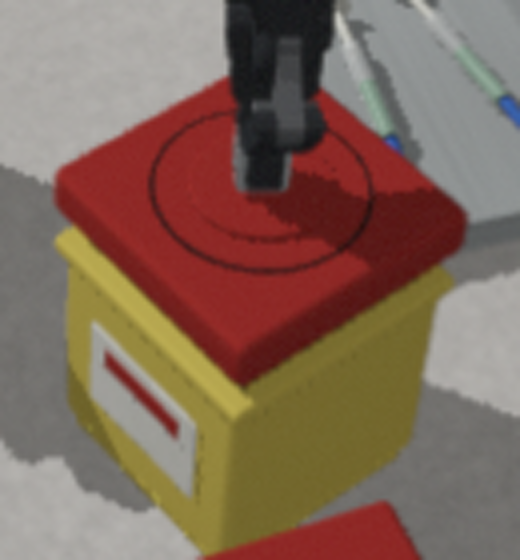

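The crop shows the tip at about (365,268), roughly at z = 0.168 and just above or on the pad. The lid edges have not moved, so I continue in 1 mm steps.

```bash
for i in 1; do python3 -m jog '{"dp":[[0,0,0.1]],"twist":[0],"grip":[0]}'|grep -E "pos|ft"; python3 -m jog '{"dp":[[0,0,0.1]],"twist":[0],"grip":[0]}'|grep -E "pos|ft";python3 -m jog '{"dp":[[0,0,0.1]],"twist":[0],"grip":[0]}'|grep -E "pos|ft";python3 -m jog '{"dp":[[0,0,0.1]],"twist":[0],"grip":[0]}'|grep -E "time|pos|ft"; done
cat > e.py <<'E'
from h import *
S=imaging.snapshot("side"); f0=cv2.imread("pics/side0.png")
for f in(f0[:,:,::-1],S["frame"]):
    f=f.astype(int); m=((f[...,0]>50)&(f[...,1]<f[...,0]*.4)).astype(np.uint8)
    print("A",[int(np.flatnonzero(m[230:330,c]).max())+230 for c in(375,380,385,390,395,400,405)],"B",[int(np.flatnonzero(m[350:470,c]).max())+350 for c in(360,370,380,390,400,410,420)])
E
python3 e.py
```

```text
ee_pos: [0.5932, -0.0175, 0.1563]
ft_force: [0.5, 0.1, -0.3]
ee_pos: [0.5933, -0.0176, 0.156]
ft_force: [-1.4, 0.9, 7.5]
ee_pos: [0.5933, -0.0175, 0.1556]
ft_force: [-2.6, 0.2, 6.7]
time: 7.02
ee_pos: [0.5933, -0.0175, 0.1547]
ft_force: [-2.4, 0.5, 7.3]
A [306, 303, 300, 296, 293, 290, 287] B [447, 443, 440, 436, 433, 429, 425]
A [306, 303, 300, 297, 293, 290, 287] B [447, 443, 440, 436, 432, 429, 425]
```

Contact came at TCP z ≈ 0.156, and the lid slides at about 7 N. I keep going until the hard stop.

```bash
python3 -m jog '{"dp":[[0,0,0.1],[0,0,0.1],[0,0,0.1],[0,0,0.1],[0,0,0.1],[0,0,0.1]],"twist":[0,0,0,0,0,0],"grip":[0,0,0,0,0,0]}'|grep -E "pos|ft"; for i in 1; do python3 -m jog '{"dp":[[0,0,0.1]],"twist":[0],"grip":[0]}'|grep -E "pos|ft"; python3 -m jog '{"dp":[[0,0,0.1]],"twist":[0],"grip":[0]}'|grep -E "pos|ft";python3 -m jog '{"dp":[[0,0,0.1]],"twist":[0],"grip":[0]}'|grep -E "time|pos|ft"; done; python3 e.py
```

```text
ee_pos: [0.5933, -0.0176, 0.1488]
ft_force: [-2.4, -0.4, 6.8]
ee_pos: [0.5933, -0.0175, 0.1478]
ft_force: [-3.3, 0.7, 7.1]
ee_pos: [0.5933, -0.0175, 0.1467]
ft_force: [-1.8, -0.0, 7.8]
time: 8.2
ee_pos: [0.5933, -0.0176, 0.1458]
ft_force: [-2.8, 0.7, 6.3]
A [306, 303, 300, 296, 293, 290, 287] B [447, 443, 440, 436, 433, 429, 425]
A [309, 306, 303, 300, 296, 293, 290] B [446, 443, 440, 436, 432, 429, 425]
```

```bash
for i in 1; do python3 -m jog '{"dp":[[0,0,0.1]],"twist":[0],"grip":[0]}'|grep -E "pos|ft"; python3 -m jog '{"dp":[[0,0,0.1]],"twist":[0],"grip":[0]}'|grep -E "pos|ft";python3 -m jog '{"dp":[[0,0,0.1]],"twist":[0],"grip":[0]}'|grep -E "pos|ft";python3 -m jog '{"dp":[[0,0,0.1]],"twist":[0],"grip":[0]}'|grep -E "time|pos|ft"; done; python3 e.py
```

```text
ee_pos: [0.5933, -0.0176, 0.1448]
ft_force: [-2.4, 0.1, 7.5]
ee_pos: [0.5933, -0.0175, 0.1438]
ft_force: [-2.0, 0.3, 7.6]
ee_pos: [0.5933, -0.0176, 0.1427]
ft_force: [-1.4, 0.4, 7.6]
time: 8.75
ee_pos: [0.5933, -0.0176, 0.1417]
ft_force: [-1.8, 0.9, 6.9]
A [306, 303, 300, 296, 293, 290, 287] B [447, 443, 440, 436, 433, 429, 425]
A [311, 308, 304, 301, 298, 295, 292] B [447, 443, 440, 436, 432, 429, 425]
```

```bash
for i in 1; do python3 -m jog '{"dp":[[0,0,0.1]],"twist":[0],"grip":[0]}'|grep -E "pos|ft"; python3 -m jog '{"dp":[[0,0,0.1]],"twist":[0],"grip":[0]}'|grep -E "pos|ft";python3 -m jog '{"dp":[[0,0,0.1]],"twist":[0],"grip":[0]}'|grep -E "time|pos|ft"; done; python3 e.py
```

```text
ee_pos: [0.5933, -0.0175, 0.1408]
ft_force: [-2.4, 0.3, 6.9]
ee_pos: [0.5933, -0.0176, 0.14]
ft_force: [-4.1, 0.7, 12.0]
time: 9.18
ee_pos: [0.5933, -0.0175, 0.14]
ft_force: [-4.8, 0.3, 16.8]
A [306, 303, 300, 296, 293, 290, 287] B [447, 443, 440, 436, 433, 429, 425]
A [311, 308, 305, 302, 298, 295, 292] B [447, 443, 440, 436, 432, 429, 425]
```

The hard stop is at TCP z = 0.140, after 16 mm of travel, with force rising to 17 N. One firm extra push, then lift and move over to B.

```bash
python3 -m jog '{"dp":[[0,0,0.1],[0,0,0.1],[0,0,0.1]],"twist":[0,0,0],"grip":[0,0,0]}'|grep -E "pos|ft"; python3 -m jog '{"dp":[[0,0,-1],[0,0,-2.5],[0,0,-3],[0,-4.6,0],[0,-4.6,0],[0,-4.6,0],[0,-4.6,0],[0,-4.6,0],[0,0,0],[0,0,0]],"twist":[0,0,0,0,0,0,0,0,0,0],"grip":[0,0,0,0,0,0,0,0,0,0]}'; python3 d.py 0.486 -0.2205 0.160
```

```text
ee_pos: [0.5935, -0.0175, 0.1398]
ft_force: [-9.6, 0.7, 30.5]
time: 10.85
ee_pos: [0.489, -0.2223, 0.1991]
eef_rot: [0.234, 0.972, 0.0, 0.0]
ft_force: [0.2, 0.5, 0.4]
opening: -0.0001
finger_force: 0.0
t 10.85 p [ 0.489  -0.2223  0.1991] F [0.2 0.5 0.4] open -0.0001 z [ 0.     0.001 -1.   ]
tool cm [0.35 0.02 3.91]
```

```bash
python3 -m jog '{"dp":[[0.35,0,0],[0,0,1.5],[0,0,1.5],[0,0,0.8],[0,0,0.2],[0,0,0.2],[0,0,0.2]],"twist":[0,0,0,0,0,0,0],"grip":[0,0,0,0,0,0,0]}'|grep -E "pos|ft"; python3 -m jog '{"dp":[[0,0,0.1],[0,0,0.1],[0,0,0.1],[0,0,0.1]],"twist":[0,0,0,0],"grip":[0,0,0,0]}'|grep -E "pos|ft"; python3 -m jog '{"dp":[[0,0,0.1],[0,0,0.1],[0,0,0.1],[0,0,0.1]],"twist":[0,0,0,0],"grip":[0,0,0,0]}'|grep -E "time|pos|ft"; python3 e.py
```

```text
ee_pos: [0.486, -0.2211, 0.1555]
ft_force: [-1.1, 0.3, 1.5]
ee_pos: [0.4859, -0.221, 0.1526]
ft_force: [-1.9, 1.3, 7.3]
time: 12.72
ee_pos: [0.4859, -0.221, 0.1487]
ft_force: [-1.8, 1.4, 6.8]
A [306, 303, 300, 296, 293, 290, 287] B [447, 443, 440, 436, 433, 429, 425]Traceback (most recent call last):
  File "e.py", line 5, in <module>
    print("A",[int(np.flatnonzero(m[230:330,c]).max())+230 for c in(375,380,385,390,395,400,405)],"B",[int(np.flatnonzero(m[350:470,c]).max())+350 for c in(360,370,380,390,400,410,420)])
                   ~~~~~~~~~~~~~~~~~~~~~~~~~~~~~~~~^^
    return umr_maximum(a, axis, None, out, keepdims, initial, where)
ValueError: zero-size array to reduction operation maximum which has no identity
```

```bash
python3 -m jog '{"dp":[[0,0,0.1],[0,0,0.1],[0,0,0.1],[0,0,0.1],[0,0,0.1],[0,0,0.1]],"twist":[0,0,0,0,0,0],"grip":[0,0,0,0,0,0]}'|grep -E "pos|ft"; python3 -m jog '{"dp":[[0,0,0.1],[0,0,0.1],[0,0,0.1]],"twist":[0,0,0],"grip":[0,0,0]}'|grep -E "pos|ft"; python3 -m jog '{"dp":[[0,0,0.1],[0,0,0.1]],"twist":[0,0],"grip":[0,0]}'|grep -E "time|pos|ft"
```

```text
ee_pos: [0.4859, -0.221, 0.1427]
ft_force: [-2.0, 1.1, 7.6]
ee_pos: [0.4859, -0.2211, 0.14]
ft_force: [-2.9, 1.0, 12.7]
time: 14.15
ee_pos: [0.486, -0.2211, 0.1399]
ft_force: [-6.9, 2.8, 23.9]
```

Same stop height at B. One last push, then retreat high and back towards the start to get a clear view.

```bash
python3 -m jog '{"dp":[[0,0,0.1],[0,0,-1],[0,0,-3],[0,0,-5],[0,0,-3],[0,4.6,0],[0,4.6,0],[0,4.6,0],[0,4.6,0],[0,4.6,0]],"twist":[0,0,0,0,0,0,0,0,0,0],"grip":[0,0,0,0,0,0,0,0,0,0]}'|grep -E "pos|ft"; python3 -m jog '{"dp":[[3.84,2.29,0],[3.84,2.29,0],[3.84,2.29,0],[3.84,2.29,0],[3.84,2.29,0],[3.84,2.29,0],[3.84,2.29,0],[3.84,2.29,0],[3.84,2.29,0],[3.84,2.29,0],[3.84,2.29,0],[3.84,2.29,0],[3.84,2.29,0],[3.84,2.29,0],[0,0,0],[0,0,0]],"twist":[0,0,0,0,0,0,0,0,0,0,0,0,0,0,0,0],"grip":[0,0,0,0,0,0,0,0,0,0,0,0,0,0,0,0]}'; python3 e.py
python3 - <<'E'
from h import *
T,S=imaging.snapshot("top"),imaging.snapshot("side")
cv2.imwrite("pics/s9.png",S["frame"][:,:,::-1])
for n,u,v in(("redA",(357,221),(365,272)),("redB",(469,313),(376,397)),("blue",(196,265),(238,208))):
    a,b=ring(T,u),ring(S,v)
    if a and b: print(n,tri(T,a[1][0],S,b[1][0]).round(4))
E
```

```text
ee_pos: [0.5906, -0.0146, 0.2552]
ft_force: [0.1, -0.3, -0.1]
time: 17.4
ee_pos: [0.2565, 0.5131, 0.255]
eef_rot: [0.233, 0.972, -0.001, 0.0]
ft_force: [0.6, -0.9, 0.1]
opening: 0.0002
finger_force: 0.0
A [306, 303, 300, 296, 293, 290, 287] B [447, 443, 440, 436, 433, 429, 425]
A [311, 308, 305, 302, 299, 295, 292] B [451, 447, 444, 440, 436, 433, 429]
redA [ 0.6041 -0.0215  0.1525]
redB [ 0.4868 -0.22    0.1537]
blue [0.4695 0.2166 0.1714]
```

View pics/s9.png

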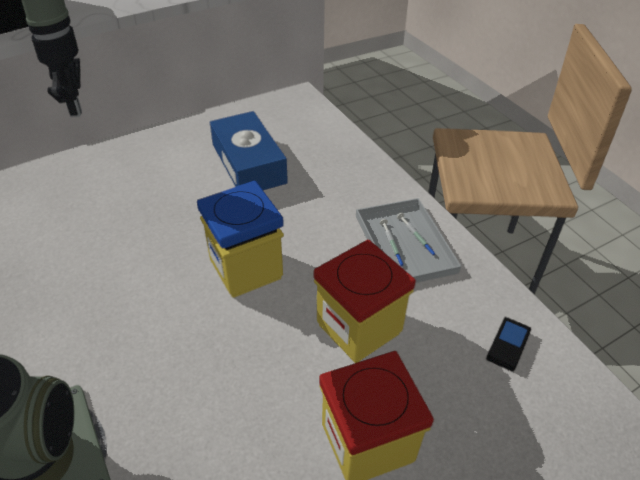

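The final view shows both red lids, at about (365,273) and (376,397), sitting on their shoulders with no gap. Their rings measure 14–18 mm lower than at the start, and both stopped hard at the same TCP height. The blue lid at (240,208) is unmoved and the arm is clear, so I hand in.

```bash
python3 -c "
from cell import robot
print(robot.finish_job())"
```

```text
the job is handed in; nothing more can be done
None
```

I pressed both red lids down to their hard stops with no gap visible under them, left the blue lid untouched, and handed the job in at about 17.5 s with the arm clear; no verdict came back.

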